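# Set the clamping fence of a flask shaker to the pen line and lock it

### The job

Get the shaker platform ready for the next rack: slide the loose rubber-sleeved fence along its slotted feet until the straight edge of its base bar that faces the flasks lies on the pen line along its whole length, then turn both wing knobs clockwise until they are fully tight so that the fence is locked there. Leave the flasks, the pen and the cap tray on the bench alone.

Things in the scene. Friction and masses are not known exactly. Their poses are not given: they have to be found in the camera images.
- shaker: White orbital shaker, fixed. Origin on the bench under its centre. Steel platform 320 (x) by 420 (y) mm, top 105 mm up. Two 8 mm studs at x = -75 and +75, y = -115 mm carry the wing knobs. A fixed rubber-sleeved rail runs along x at y = +100 mm (155 mm up); behind it, at y = +158 mm, stand three capped flasks in clamps, fixed, 258 mm up.
- fence_grip (a point): Where to pinch the loose fence from above: on the axis of its black rubber-sleeved rail, mid-length, 52 mm above the platform. x along the rail, z up, y towards the fixed rail and flasks. Rail 16 mm thick, 200 mm long, free underneath to 5 mm above the platform; an aluminium upright at each end, 62 mm high. Slid by about 5 N while the knobs are slack; the washers keep it from being lifted.
- fence_edge_near (a point): End, nearer the robot, of the fence's straight front edge: the bottom +y edge of its flat aluminium base bar (230 by 24 by 5 mm, under the rail). From fence_grip: -115 mm in x, +12 in y, 52 down. From the bar two feet, 32 mm wide, 5 thick, run to -y at x = -75 and +75 mm, with 11 mm wide slots over the studs. Fence: one part, 450 g.
- fence_edge_far (a point): The other end of that edge: +115 mm in x, +12 in y, 52 down from fence_grip. The slots let the fence slide about 60 mm in y, shift 1.5 mm either way in x (0 when the rail's middle has the shaker's x = 0) and turn a little: it starts up to 3 degrees out of square.
- mark: Straight black pen line on the platform top, 290 mm long, 3 mm wide. Origin at its middle, x along the line (parallel to the shaker's x), y across it towards the fixed rail, as the shaker's. The line always lies on the +y side of the fence's edge at the start, 7 to 57 mm away, within the reach of the slots.
- knob_near_grip (a point): Middle of the black wing knob nearer the robot, at the height to grip: about 39 mm above the platform, on the knob's vertical axis. The wing is 50 mm long along this point's x, 12 mm thick along y, 28 mm high; its top is 11 mm above this point, its underside 17 mm below. Beneath are an 11 mm thick neck and, 30 mm below this point, a 26 mm washer over the fence's foot.
- knob_far_grip (a point): The same point of the second, identical wing knob, 150 mm away in the shaker's +x.
- knob_near (a joint): Turn of the knob nearer the robot, rad: 0 fully slack, growing clockwise seen from above, to a firm stop at 1.45 (fully tight). At 0 the wing lies along the shaker's x. Starts slack, 0 to 0.3. It takes about 0.1 N m, 0.15 when nearly tight, and stays where it is left; it sinks 2 mm over its turn. From 0.85 its washer presses on the fence's foot.
- knob_far (a joint): The same for the second knob.
- flask_a: Empty 250 ml conical flask with an aluminium cap, loose on the bench beside the shaker on its +y side; origin under its base, 85 mm wide, 150 mm high. Leave alone.
- flask_b: A second such flask. Leave alone.
- pen: Marker pen lying on the bench, 110 mm long, 16 mm thick, on the shaker's -y side. Leave alone.
- cap_tray: Open steel tray, 160 by 120 by 45 mm, with spare flask caps, on the bench on the -y side. Leave alone.

How it is judged:
By the outcome, as a careful person would: the job done as asked, in the order asked, and still so for the second after the job is handed in, with the robot touching nothing.
It also fails if it takes over 67 s, if anything falls off the work surface, if the arm or the gripper's body presses on something with over 40 N, if the wrist force passes 120 N, or if a joint passes its speed limit or range.

### The arm

A 6-joint arm with a two-finger parallel gripper is mounted at the origin on the work surface. World frame = base frame: x ahead of the robot, y to its left, z up, the work surface at z = 0. Lengths are in m, angles in rad, forces in N, time in s.
With the tool pointing down it reaches from about 0.15 to 0.775 m from the base axis. Payload 6.1 kg.
Tool frame: the origin (TCP) lies midway between the tips of the shut fingers; the grasp point (between the pads) lies 19 mm behind it; z points along the fingers, y is the direction in which the jaws open and shut (so a half turn about z gives the same grasp; the last joint's range is limited). The gripper opens to 85 mm and grips with 20 to 120 N. Pads are 22 mm wide; open, the fingers measure 114 mm over their backs; the gripper's body (76 mm by 85 mm) begins 54 mm behind the grasp point. The pads swing forward as they close: fully open they stand 13 mm farther back than shut.
Start: joints at [-1.343, 0.126, -0.04, 1.405, 0, 1.571], TCP at [0.119, -0.511, 0.205] pointing down, gripper open.
Joint ranges: [-2.72, 2.72], [-0.95, 1.95], [-1.27, 1.35], [-1.78, 2.02], [-1.46, 1.47], [-3.14, 3.14]. Speed limits (rad/s): [2.39, 2.39, 3.01, 3.14, 3.14, 3.14].

### API

Orientations are given as a unit quaternion [w, x, y, z].
In Python, from station import robot, optics gives the robot as it stands.
- The arm moves only by the tool play_rows, never from a script. Its argument "motion" is a list of rows, each a list of 6 numbers: the shift along the tool's x, y, z in m, then the turn, a rotation vector about the tool's x, y, z in degrees. In form: [[tx, ty, tz, rx, ry, rz], ...]. A call has 1 to 20 rows; each row is the pose to reach, as a shift and turn from the pose commanded when the call began, along the tool's axes at that moment; what a row does not reach only later rows make up. A row lasts 1/8 s, in which the tool goes at most 62.5 mm and 10.7 degrees, less where a joint would pass 70% of its speed; a pose out of reach is approached as far as the arm can. A call with a gripper value outside its range is refused whole. "jaw" is the opening in per cent of the stroke, from 0 (shut) to 100 (fully open), set as the call begins (left out, the last holds). The fingers move at their own pace and stop on an object; the grip force is fixed at half the most. Time passes only in rows, so rows that repeat a pose let the fingers close. It gives the time, the measured TCP pose, the force and the opening at its end, in the units of the state.
- robot.sense(): the state, without advancing time (a new reading comes with each control period).
- optics.grab_frame(name): name is "scene" or "top"; returns the picture (384x512x3 uint8, red, green, blue); there is no depth.
- optics.calibration(name): a dict with "vfov" (degrees; the focal length in pixels is half the picture's height over the tangent of half this angle, whatever the lens; pixels are square), "cx", "cy" (the principal point, pixels), "k1" (the pictures are not rectified: a ray, as slopes to the right and down, at radius r is drawn at 1 + k1 r^2 times it, then the intrinsics apply), "position" and "rotation" of the camera in the world. Camera axes: x right, y down, z forward; pixel columns grow to the right and rows downward; lengths in m; the calibration is good to about 2 mm. A picture is of the moment at which its call begins. calibration takes no time and is no camera call.
- robot.sign_off(): hands the job in, once; it reports no verdict.
The state is a dict: "time": time; "q": joint angles; "qvel": joint speeds; "tau": joint torques, N m; "position": TCP position; "tcp_rot": TCP orientation; "wrist_force": force on the tool from outside, world axes, zero at the start; "torque": the same for the moment, N m; "grip_width": finger opening in m.
Only numpy, scipy, OpenCV 4.12 (cv2) and the standard library are available. Lean on these libraries where they do the work, as an engineer would, in place of code of your own. Each camera call takes 0.05 s, during which the arm holds its last target.

## Working session

There is one attempt and no reset: what is moved stays moved. The work goes in short steps, Python scripts to look and compute and a tool call to move; the robot and the scene stay as the last step left them, time stands still between calls to the robot, and variables do not carry over. Pictures are saved under pics/ and viewed, and the job is handed in when it is done.

Besides the shell and the picture viewer there is one more tool, called after "Call:" by a JSON object that holds its "fn" and its "kwargs", one argument or row to a line. play_rows: Moves the arm, as the interface text tells. Its arguments: {"type":"object","properties":{"motion":{"type":"array","items":{"type":"array","items":{"type":"number"}}},"jaw":{"type":"number"}},"required":["motion"]}

```bash
mkdir -p pics; ls; cat > h.py <<'E'
import numpy as np, cv2
from station import robot, optics
def K(c):
    f=384/2/np.tan(np.radians(c['vfov'])/2); return f
def R(c):
    r=np.array(c['rotation'],float)
    if r.shape==(3,3): return r
    from scipy.spatial.transform import Rotation as Ro
    return Ro.from_quat([r[1],r[2],r[3],r[0]]).as_matrix()
def dist(c):
    f=K(c); return np.array([[f,0,c['cx']],[0,f,c['cy']],[0,0,1.]]),np.array([c['k1'],0,0,0,0.])
def ray(c,px):
    Km,d=dist(c); p=cv2.undistortPoints(np.array(px,float).reshape(-1,1,2),Km,d).reshape(-1,2)
    return np.c_[p,np.ones(len(p))]@R(c).T
def plane(c,px,z):
    v=ray(c,px); o=np.array(c['position']); return o+v*((z-o[2])/v[:,2])[:,None]
def proj(c,P):
    Km,d=dist(c); r=R(c); t=-r.T@np.array(c['position'])
    return cv2.projectPoints(np.array(P,float).reshape(-1,1,3),cv2.Rodrigues(r.T)[0],t,Km,d)[0].reshape(-1,2)
def save(im,n): cv2.imwrite('pics/'+n,im[:,:,::-1])
E
python3 - <<'E'
from h import *
print(robot.sense())
for n in ('scene','top'):
    print(optics.calibration(n)); im=optics.grab_frame(n); np.save('pics/%s0.npy'%n,im); save(im,n+'0.png')
E
```

```text
pics
{'time': 0.0, 'q': array([-1.34297524e+00,  1.26397133e-01, -4.06371286e-02,  1.40540907e+00,
       -6.27544044e-06,  1.57083213e+00]), 'qvel': array([ 7.90788985e-05,  1.09900892e-03,  5.77238575e-04, -1.26000177e-04,
        2.16875571e-03,  1.66960579e-05]), 'tau': array([ 1.19070392e-03, -4.35923982e+01,  3.52919519e+01,  1.73811859e-02,
        1.30354501e-04, -4.49392800e-06]), 'position': array([ 0.1184669 , -0.51098094,  0.2047062 ]), 'tcp_rot': array([-8.17805809e-04,  9.93520904e-01,  1.13646537e-01, -9.67347540e-05]), 'wrist_force': array([-0.24389319, -0.33124593,  0.06601915]), 'torque': array([ 0.02164734,  0.03781112, -0.03459813]), 'grip_width': 0.08574025990241649}
{'vfov': 47.406011663529306, 'cx': 252.00561465740103, 'cy': 192.93173948215957, 'k1': -0.050343566236496266, 'position': array([ 1.35849261, -0.19178928,  1.08800769]), 'rotation': array([-0.28289197,  0.75003774,  0.55775038, -0.21524413])}
{'vfov': 48.95187591160775, 'cx': 253.02862928093126, 'cy': 193.4698461458412, 'k1': -0.1252486122433525, 'position': array([0.32061311, 0.0621426 , 1.42217871]), 'rotation': array([-0.06119697,  0.70514574, -0.70334736,  0.06577917])}
```

```bash
python3 - <<'E'
import cv2
for n in ('scene0','top0'):
    im=cv2.imread(f'pics/{n}.png'); cv2.imwrite(f'pics/{n}b.png',cv2.resize(im,(800,600),interpolation=cv2.INTER_CUBIC))
E
```

```text
(no output)
```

View pics/scene0b.png

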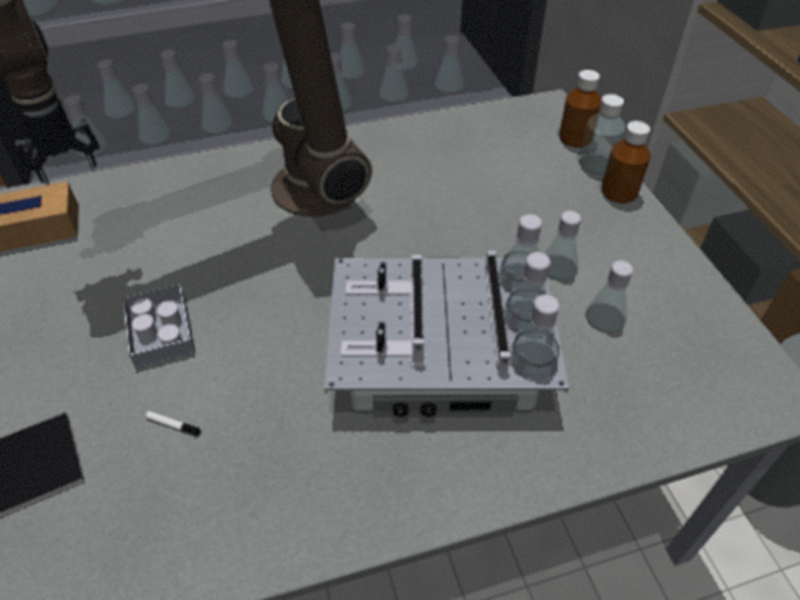

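View pics/top0b.png

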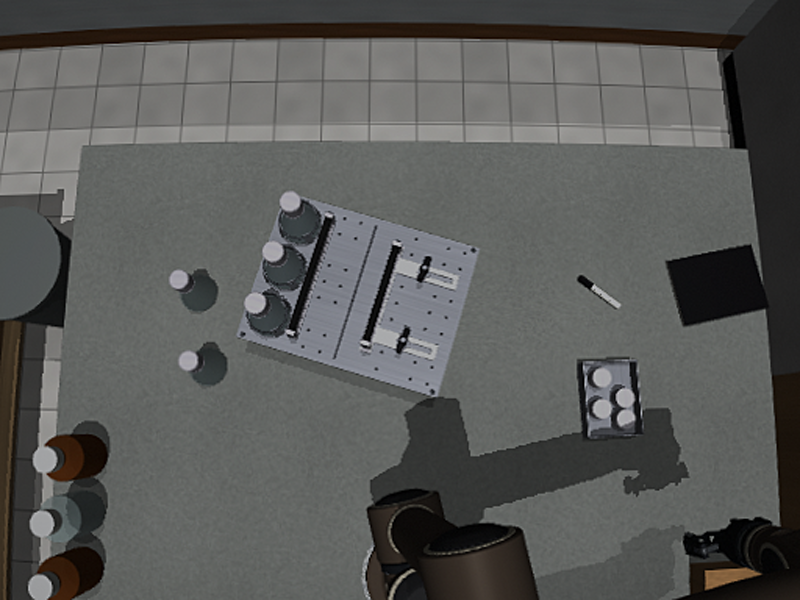

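```bash
python3 - <<'E'
import cv2
im=cv2.imread('pics/top0.png')[120:260,145:315]; cv2.imwrite('pics/topc.png',cv2.resize(im,None,fx=4.25,fy=4.25,interpolation=cv2.INTER_CUBIC))
im=cv2.imread('pics/scene0.png')[155:275,200:370]; cv2.imwrite('pics/scenec.png',cv2.resize(im,None,fx=4.5,fy=4.5,interpolation=cv2.INTER_CUBIC))
E
```

```text
(no output)
```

View pics/topc.png

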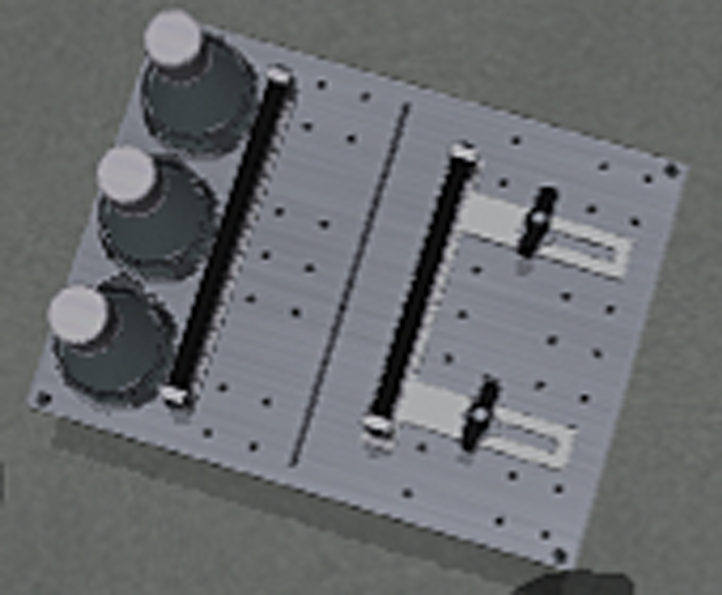

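View pics/scenec.png

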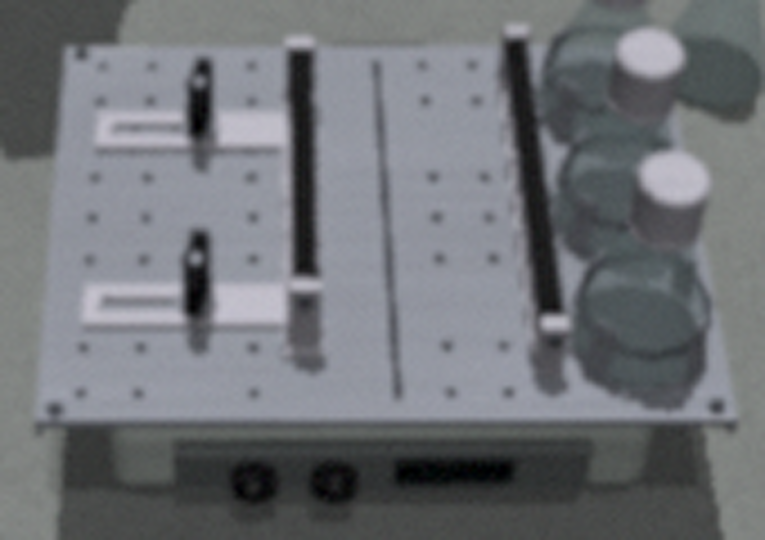

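```bash
cat >> h.py <<'E'
from scipy.ndimage import map_coordinates
def darkline(c,g,a,b,z,hw=4,n=60,edge=0):
    """points of dark stripe between px a,b -> world pts on plane z, robust line fit. edge=0 centroid; +1/-1: max gradient step"""
    a=np.array(a,float);b=np.array(b,float);d=b-a;nrm=np.array([-d[1],d[0]])/np.hypot(*d)
    s=np.arange(-hw,hw+.01,.1);out=[]
    for t in np.linspace(.03,.97,n):
        p=a+t*d; q=p+s[:,None]*nrm
        v=map_coordinates(g,[q[:,1],q[:,0]],order=1)
        if edge==0:
            w=np.clip(np.percentile(v,75)-v,0,None); w=np.where(w>.4*w.max(),w,0); u=(w*s).sum()/w.sum()
        else:
            gr=np.clip(edge*np.gradient(cv2.GaussianBlur(v.reshape(-1,1).astype(np.float32),(1,11),2).ravel()),0,None); k=gr.argmax(); m=abs(s-s[k])<1.2; u=(gr*s*m).sum()/(gr*m).sum()
        out.append(p+u*nrm)
    W=plane(c,out,z)[:,:2]
    for _ in range(3):
        m0=W.mean(0);dd=np.linalg.svd(W-m0)[2][0]; 
        if dd@(plane(c,[b],z)[0,:2]-plane(c,[a],z)[0,:2])<0: dd=-dd
        r=(W-m0)@np.array([-dd[1],dd[0]]); k=abs(r)<=max(2*np.median(abs(r)),1e-4); W=W[k]
    return m0,dd,np.std(r[k])
E
cat > m.py <<'E'
from h import *
import sys
def T(u,v): return (145+u/4.25-.38,120+v/4.25-.38)
def S(u,v): return (200+u/4.5-.39,155+v/4.5-.39)
def run(tag):
    for n,F,L in (('top',T,dict(pen=[(293,462),(406,106),.105],fix=[(180,385),(278,85),.155],rail=[(382,412),(460,165),.157])),
                ('scene',S,dict(pen=[(376,64),(398,396),.105],fix=[(516,42),(550,310),.155],rail=[(300,55),(305,272),.157]))):
        c=optics.calibration(n);g=cv2.cvtColor(np.load(f'pics/{n}{tag}.npy'),cv2.COLOR_RGB2GRAY).astype(float)
        for k,(a,b,z) in L.items():
            m,d,s=darkline(c,g,F(*a),F(*b),z,hw=3 if k=='pen' else 6)
            print(n,k,m.round(4),np.degrees(np.arctan2(d[1],d[0])).round(2),s.round(5))
if __name__=='__main__':
    run('0')
    for n,F,cs,kn in (('top',T,[(40,400),(188,22),(688,170),(575,570)],[(480,415),(539,218)]),('scene',S,[(38,422),(735,418),(64,46)],[(198,258),(200,80)])):
        c=optics.calibration(n)
        print(n,plane(c,[F(*p) for p in cs],.105).round(4)[:,:2].tolist(),plane(c,[F(*p) for p in kn],.155).round(4)[:,:2].tolist())
E
python3 m.py
```

```text
top pen [0.566  0.1422] -16.57 6e-05
top fix [0.6055 0.2252] -16.67 0.00106
top rail [0.5667 0.0841] -17.11 0.00025
scene pen [0.5772 0.1357] -16.64 8e-05
scene fix [0.6256 0.2148] -16.72 0.00015
scene rail [0.578  0.0777] -16.93 0.00024
top [[0.4939, 0.367], [0.7889, 0.2653], [0.6718, -0.1189], [0.3702, -0.03]] [[0.4779, 0.0403], [0.6219, -0.0026]]
scene [[0.6766, -0.1206], [0.7961, 0.2819], [0.368, -0.0318]] [[0.6217, -0.0038], [0.4759, 0.039]]
```

Call:
{"fn": "play_rows", "kwargs": {
  "motion": [
    [0,0,-0.05,0,0,-10],
    [0,0,-0.1,0,0,-20],
    [0,0,-0.1,0,0,-20]
  ]
}}

```text
time: 0.48
position: [0.1188, -0.5126, 0.3092]
tcp_rot: [0.003, 0.959, 0.285, -0.0]
wrist_force: [-0.3, 0.9, 0.3]
grip_width: 0.0858
```

```bash
cat >> h.py <<'E'
from scipy.spatial.transform import Rotation as Ro
def row(x,y,z,yaw,st=None):
    """target TCP pose (tool x at world yaw deg, tool down) as row from present"""
    st=st or robot.sense(); q=st['tcp_rot']; Rm=Ro.from_quat([q[1],q[2],q[3],q[0]])
    a=np.radians(yaw)/2; G=Ro.from_quat([np.cos(a),np.sin(a),0,0])
    t=Rm.inv().apply(np.array([x,y,z])-st['position']); r=(Rm.inv()*G).as_rotvec(degrees=True)
    return np.r_[t.round(4),r.round(2)].tolist()
E
python3 - <<'E'
from h import *
s=robot.sense();print(s['position'],s['q'],s['tcp_rot'])
print(row(.5688,.082,.26,163.4)); print(row(.5688,.082,.26,-16.6))
E
```

```text
[ 0.11882551 -0.51262474  0.30916833] [-1.34301205e+00  1.48088740e-01  2.14705929e-01  1.63149785e+00
 -1.41959307e-05  1.22065176e+00] [ 2.95185846e-03  9.58535300e-01  2.84958471e-01 -1.87932036e-04]
[0.7018, -0.2525, 0.0463, 0.03, 0.42, -130.29]
[0.7018, -0.2525, 0.0463, 0.35, -0.03, 49.71]
```

Call:
{"fn": "play_rows", "kwargs": {
  "motion": [
    [0.702,-0.2525,0.02,0,0,-130.2],
    [0.702,-0.2525,0.02,0,0,-130.2],
    [0.702,-0.2525,0.02,0,0,-130.2],
    [0.702,-0.2525,0.02,0,0,-130.2],
    [0.702,-0.2525,0.02,0,0,-130.2],
    [0.702,-0.2525,0.02,0,0,-130.2],
    [0.702,-0.2525,0.02,0,0,-130.2],
    [0.702,-0.2525,0.02,0,0,-130.2],
    [0.702,-0.2525,0.02,0,0,-130.2],
    [0.702,-0.2525,0.02,0,0,-130.2],
    [0.702,-0.2525,0.02,0,0,-130.2],
    [0.702,-0.2525,0.02,0,0,-130.2],
    [0.702,-0.2525,0.02,0,0,-130.2],
    [0.702,-0.2525,0.02,0,0,-130.2],
    [0.702,-0.2525,0.02,0,0,-130.2],
    [0.702,-0.2525,0.02,0,0,-130.2]
  ]
}}

```text
time: 2.48
position: [0.5688, 0.082, 0.2862]
tcp_rot: [0.0, 0.147, 0.989, 0.0]
wrist_force: [-0.2, -0.4, -0.5]
grip_width: 0.0855
```

```bash
python3 - <<'E'
from h import *
s=robot.sense();print(s['position'],s['q'],s['tcp_rot'])
print(row(.5688,.082,.138,163.4))
E
```

```text
[0.5687543  0.08200032 0.28618989] [ 1.43220531e-01  2.39490609e-01  2.75601566e-01  1.60594915e+00
 -5.71087088e-05  4.37641378e-01] [4.67178568e-04 1.46679299e-01 9.89183983e-01 1.09828886e-04]
[0.0001, -0.0, 0.1482, 0.02, 0.05, -0.27]
```

Call:
{"fn": "play_rows", "kwargs": {
  "motion": [
    [0,0,0.05,0,0,-0.3],
    [0,0,0.1,0,0,-0.3],
    [0,0,0.13,0,0,-0.3],
    [0,0,0.148,0,0,-0.3],
    [0,0,0.148,0,0,-0.3]
  ]
}}

```text
time: 3.1
position: [0.568, 0.0823, 0.1366]
tcp_rot: [-0.001, 0.144, 0.99, -0.0]
wrist_force: [0.4, 0.7, -0.5]
grip_width: 0.0857
```

Call:
{"fn": "play_rows", "kwargs": {
  "jaw": 0,
  "motion": [
    [0,0,0,0,0,0],
    [0,0,0,0,0,0],
    [0,0,0,0,0,0],
    [0,0,0,0,0,0],
    [0,0,0,0,0,0],
    [0,0,0,0,0,0],
    [0,0,0,0,0,0],
    [0,0,0,0,0,0]
  ]
}}

```text
time: 4.1
position: [0.5699, 0.0824, 0.1391]
tcp_rot: [0.001, 0.143, 0.99, -0.0]
wrist_force: [-1.0, -3.5, 8.4]
grip_width: 0.0001
```

```bash
python3 - <<'E'
from h import *
s=robot.sense();print(s['position'],s['tcp_rot'],s['wrist_force'],s['torque'])
im=optics.grab_frame('scene');np.save('pics/scene1.npy',im)
cv2.imwrite('pics/s1.png',cv2.resize(im[130:275,190:380,::-1],None,fx=4,fy=4,interpolation=cv2.INTER_CUBIC))
E
```

```text
[0.56990881 0.08242064 0.13911842] [ 1.34612480e-03  1.43270038e-01  9.89682637e-01 -4.01448077e-04] [-0.99216848 -3.51209129  8.44734328] [-0.58680844  0.29749306 -0.02434071]
```

View pics/s1.png

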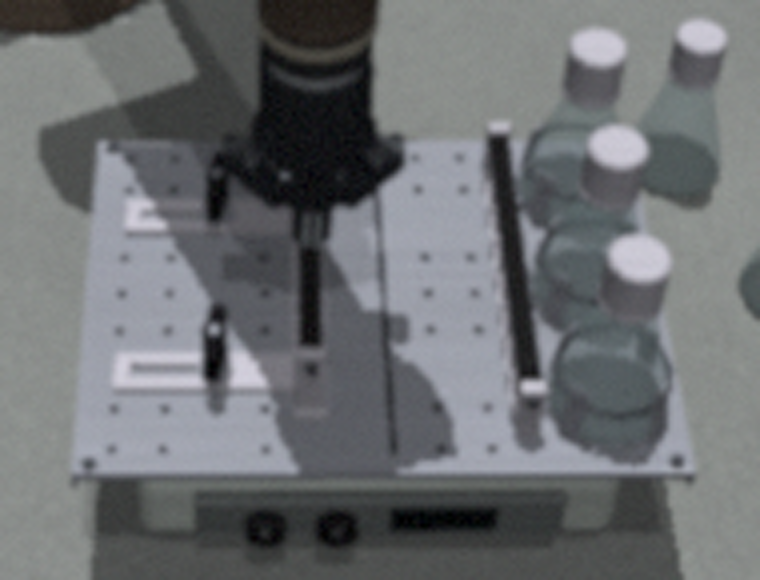

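```bash
python3 - <<'E'
from h import *
c=optics.calibration('scene')
p=proj(c,[robot.sense()['position'],[.5688,.082,.157],[.5688,.082,.165]]);print((p-[190,130])*4)
im=optics.grab_frame('top');np.save('pics/top1.npy',im)
print((proj(optics.calibration('top'),[robot.sense()['position']])-[145,120])*4.25)
a=cv2.resize(im[120:260,145:315,::-1],None,fx=4.25,fy=4.25,interpolation=cv2.INTER_CUBIC)
cv2.imwrite('pics/t1.png',a)
im=np.load('pics/scene1.npy')
cv2.imwrite('pics/s1z.png',cv2.resize(im[155:245,230:300,::-1],None,fx=6.6,fy=6.6,interpolation=cv2.INTER_CUBIC))
E
```

```text
[[310.23410537 261.46162947]
 [309.61696631 243.97278677]
 [309.8304043  236.46338718]]
[[420.1983655  290.42096948]]
```

View pics/t1.png

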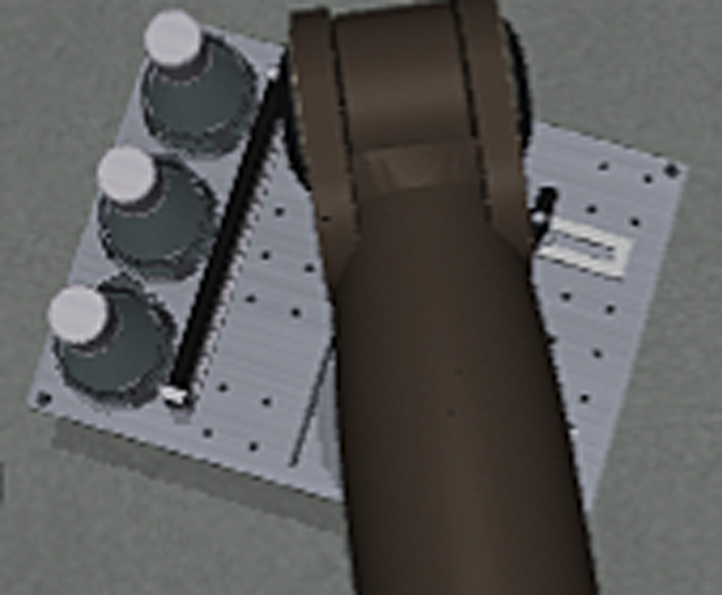

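View pics/s1z.png

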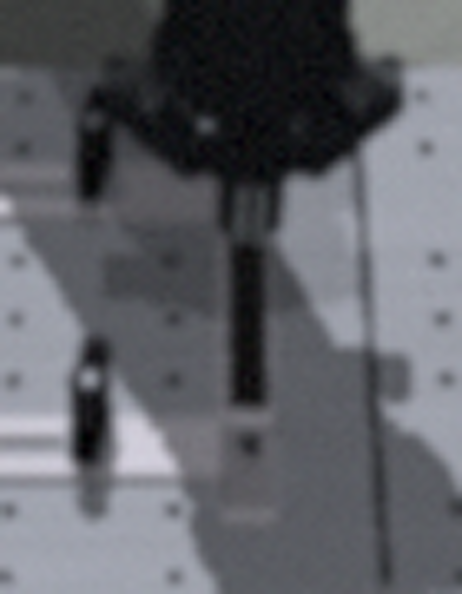

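Call:
{"fn": "play_rows", "kwargs": {
  "motion": [
    [0,0.005,0,0,0,0],
    [0,0.01,0,0,0,0],
    [0,0.01,0,0,0,0],
    [0,0.01,0,0,0,0]
  ]
}}

```text
time: 4.7
position: [0.572, 0.0929, 0.1373]
tcp_rot: [-0.0, 0.143, 0.99, 0.0]
wrist_force: [-0.4, 0.2, -0.3]
grip_width: 0.0
```

```bash
python3 - <<'E'
from h import *
s=robot.sense();print(s['position'],s['tcp_rot'],s['wrist_force'],s['torque'],s['grip_width'])
im=optics.grab_frame('scene');np.save('pics/scene2.npy',im)
cv2.imwrite('pics/s2z.png',cv2.resize(im[155:245,230:300,::-1],None,fx=6.6,fy=6.6,interpolation=cv2.INTER_CUBIC))
E
```

```text
[0.57204718 0.09290726 0.13725087] [-1.67779401e-04  1.42916758e-01  9.89734685e-01  1.59506114e-04] [-0.44635118  0.15005674 -0.27809239] [ 0.13396982 -0.0876547  -0.01316902] 3.556275193549623e-05
```

View pics/s2z.png

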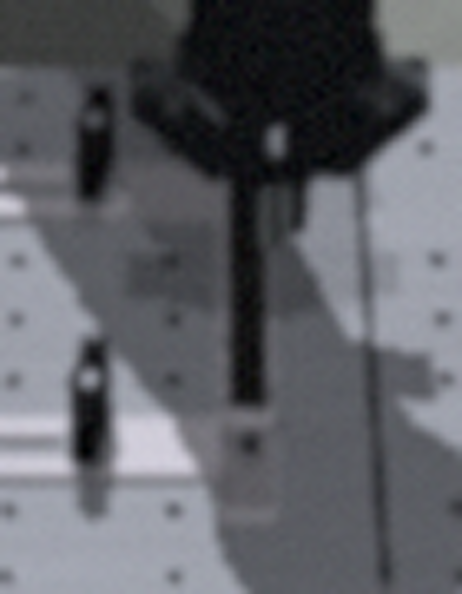

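```bash
python3 - <<'E'
from h import *
from m import T,S
ct,cs=optics.calibration('top'),optics.calibration('scene')
def tri(a,b):
    o1,o2=np.array(ct['position']),np.array(cs['position']);v1=ray(ct,[a])[0];v2=ray(cs,[b])[0]
    A=np.c_[v1,-v2];t=np.linalg.lstsq(A,o2-o1,rcond=None)[0];p,q=o1+t[0]*v1,o2+t[1]*v2
    return ((p+q)/2).round(4),np.linalg.norm(p-q).round(4)
for n,a,b in (('knobfar',(539,218),(198,258)),('knobnear',(480,415),(200,80)),('upFar',(463,152),(305,285)),('upNear',(380,427),(300,43)),
  ('railfar',(460,163),(305,274)),('railnear',(384,412),(300,54)),('fixfar',(279,74),(552,322)),('fixnear',(176,396),(515,32)),('penfar',(406,104),(398,398)),('pennear',(292,464),(376,62)),('platFar-y',(688,170),(38,422)),('footfar c',(632,238),(80,300))):
    print(n,*tri(T(*a),S(*b)))
s=robot.sense();print(proj(cs,[s['position']]),s['position'], s['q'])
E
```

```text
knobfar [ 0.6218 -0.0032  0.1549] 0.0012
knobnear [0.4775 0.0395 0.1564] 0.0017
upFar [0.6682 0.0513 0.1646] 0.0031
upNear [0.4683 0.111  0.1614] 0.0003
railfar [0.66   0.0537 0.1645] 0.0026
railnear [0.4788 0.1079 0.162 ] 0.0009
fixfar [0.73   0.1866 0.1544] 0.0045
fixnear [0.4911 0.2576 0.1513] 0.0007
penfar [0.7227 0.0944 0.1043] 0.0033
pennear [0.4469 0.1765 0.1038] 0.003
platFar-y [ 0.6732 -0.1199  0.0999] 0.0007
footfar c [ 0.6127 -0.0751  0.129 ] 0.0048
[[271.19660832 195.52376937]] [0.57201759 0.09288044 0.1372687 ] [ 1.60722094e-01  2.36389343e-01 -5.50545106e-02  1.27959315e+00
  4.44525886e-04  4.47576021e-01]
```

```bash
python3 - <<'E'
from h import *
cs=optics.calibration('scene')
for z in (.205,.218,.24):print(z,proj(cs,[[.1185,-.511,z]]),proj(optics.calibration('top'),[[.1185,-.511,z]]))
im=np.load('pics/scene0.npy')[0:120,0:100,::-1]; cv2.imwrite('pics/a.png',cv2.resize(im,None,fx=5,fy=5,interpolation=cv2.INTER_CUBIC))
im=np.load('pics/top0.npy')[310:384,400:512,::-1]; cv2.imwrite('pics/b.png',cv2.resize(im,None,fx=5,fy=5,interpolation=cv2.INTER_CUBIC))
E
```

```text
0.205 [[ 49.47989142 121.54300046]] [[448.1297047 338.0211616]]
0.218 [[ 48.08651998 118.36560786]] [[450.15148965 338.68506821]]
0.24 [[ 45.68862151 112.89118157]] [[453.66365243 339.83637459]]
```

View pics/a.png

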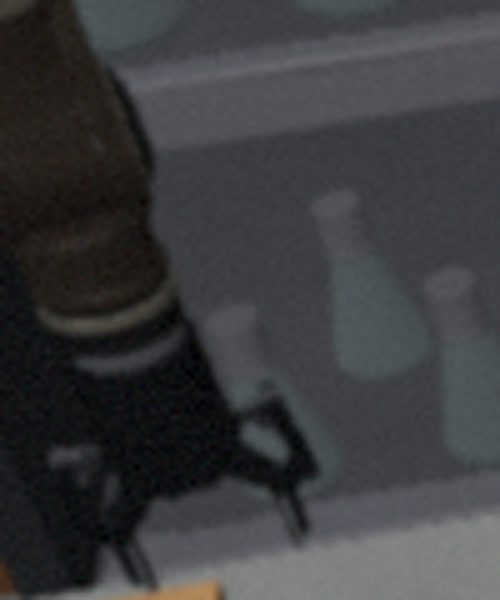

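View pics/b.png

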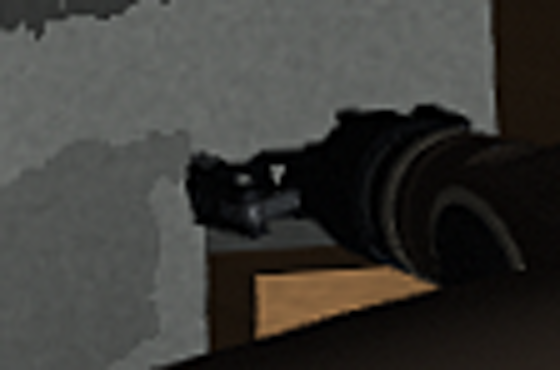

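Call:
{"fn": "play_rows", "kwargs": {
  "motion": [
    [0,0,-0.04,0,0,0.1],
    [0,-0.01,-0.04,0,0,0.1],
    [0,-0.01,-0.04,0,0,0.1]
  ]
}}

```text
time: 5.12
position: [0.569, 0.0825, 0.1772]
tcp_rot: [-0.0, 0.144, 0.99, -0.0]
wrist_force: [-0.3, 0.6, 0.4]
grip_width: -0.0001
```

Call:
{"fn": "play_rows", "kwargs": {
  "jaw": 100,
  "motion": [
    [0,0,0,0,0,0],
    [0,0,0,0,0,0],
    [0,0,0,0,0,0],
    [0,0,0,0,0,0],
    [0,0,0,0,0,0],
    [0,0,0,0,0,0]
  ]
}}

```text
time: 5.88
position: [0.5693, 0.0831, 0.1775]
tcp_rot: [-0.0, 0.144, 0.99, -0.0]
wrist_force: [-0.2, -0.6, -0.3]
grip_width: 0.0856
```

```bash
python3 - <<'E'
from h import *
s=robot.sense();print(s['time'],s['position'],s['wrist_force'],s['grip_width'])
print(row(.5688,.082,.112,163.4))
im=optics.grab_frame('scene');np.save('pics/scene3.npy',im)
cv2.imwrite('pics/s3.png',cv2.resize(im[130:275,190:380,::-1],None,fx=4,fy=4,interpolation=cv2.INTER_CUBIC))
E
```

```text
5.875 [0.56925892 0.08310465 0.17748062] [-0.22441115 -0.62587384 -0.31048185] 0.08558311848249153
[0.0001, -0.0012, 0.0655, -0.0, 0.0, 0.05]
```

View pics/s3.png

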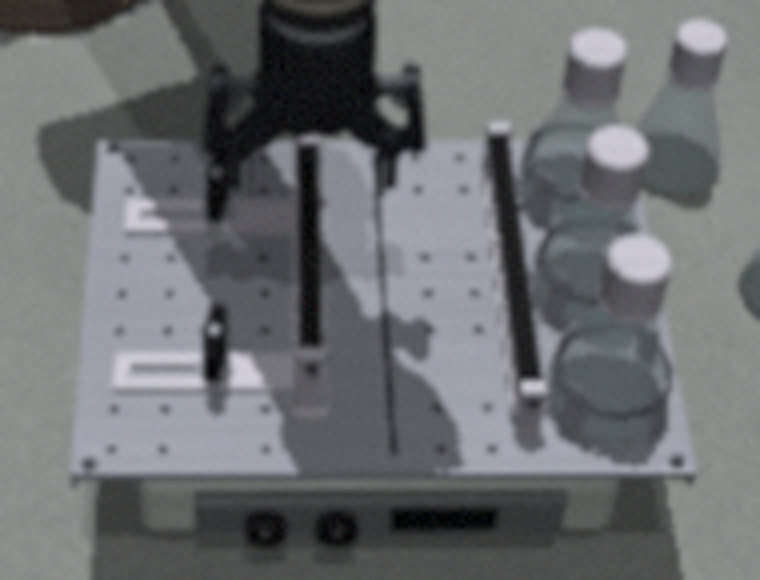

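Call:
{"fn": "play_rows", "kwargs": {
  "motion": [
    [0,-0.0005,0.03,0,0,0],
    [0,-0.0005,0.05,0,0,0],
    [0,-0.0005,0.0655,0,0,0],
    [0,-0.0005,0.0655,0,0,0]
  ]
}}

```text
time: 6.42
position: [0.5684, 0.0825, 0.1109]
tcp_rot: [-0.001, 0.144, 0.99, -0.0]
wrist_force: [-0.4, 0.0, 0.2]
grip_width: 0.0856
```

Call:
{"fn": "play_rows", "kwargs": {
  "jaw": 0,
  "motion": [
    [0,0,0,0,0,0],
    [0,0,0,0,0,0],
    [0,0,0,0,0,0],
    [0,0,0,0,0,0],
    [0,0,0,0,0,0],
    [0,0,0,0,0,0],
    [0,0,0,0,0,0]
  ]
}}

```text
time: 7.3
position: [0.5692, 0.0823, 0.1125]
tcp_rot: [0.0, 0.144, 0.99, -0.0]
wrist_force: [-1.4, -2.6, 4.9]
grip_width: 0.0141
```

```bash
python3 - <<'E'
from h import *
s=robot.sense();print(s['time'],s['position'],s['tcp_rot'],s['wrist_force'],s['torque'],s['grip_width'])
im=optics.grab_frame('scene');np.save('pics/scene4.npy',im)
cv2.imwrite('pics/s4.png',cv2.resize(im[130:275,190:380,::-1],None,fx=4,fy=4,interpolation=cv2.INTER_CUBIC))
E
```

```text
7.3 [0.56920741 0.08227436 0.11246657] [ 3.24683544e-04  1.44060105e-01  9.89568861e-01 -2.22298946e-04] [-1.4092621  -2.55113765  4.90193434] [-0.5686484   0.27296535 -0.05764348] 0.01409692888143945
```

View pics/s4.png

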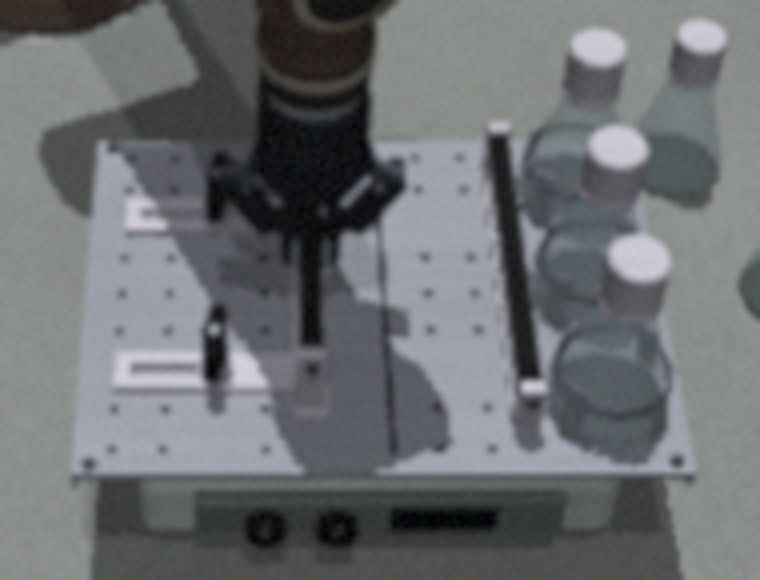

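Call:
{"fn": "play_rows", "kwargs": {
  "motion": [
    [0,0.005,0,0,0,0],
    [0,0.012,0,0,0,0],
    [0,0.02,0,0,0,0],
    [0,0.028,0,0,0,0],
    [0,0.035,0,0,0,0],
    [0,0.04,0,0,0,0],
    [0,0.043,0,0,0,0],
    [0,0.043,0,0,0,0],
    [0,0.043,0,0,0,0]
  ]
}}

```text
time: 8.48
position: [0.5815, 0.1227, 0.1125]
tcp_rot: [0.0, 0.144, 0.99, -0.001]
wrist_force: [-2.0, -6.3, 5.6]
grip_width: 0.0142
```

```bash
python3 - <<'E'
from h import *
s=robot.sense();print(s['time'],s['position'],s['tcp_rot'],s['wrist_force'],s['torque'],s['grip_width'])
im=optics.grab_frame('scene');np.save('pics/scene5.npy',im)
cv2.imwrite('pics/s5.png',cv2.resize(im[130:275,190:380,::-1],None,fx=4,fy=4,interpolation=cv2.INTER_CUBIC))
E
```

```text
8.475 [0.58146168 0.12271841 0.11251696] [ 4.62744580e-04  1.44164374e-01  9.89553132e-01 -1.00935352e-03] [-2.04345207 -6.26252462  5.64067133] [-1.13984063  0.31140248  0.01384695] 0.014191962307544239
```

View pics/s5.png

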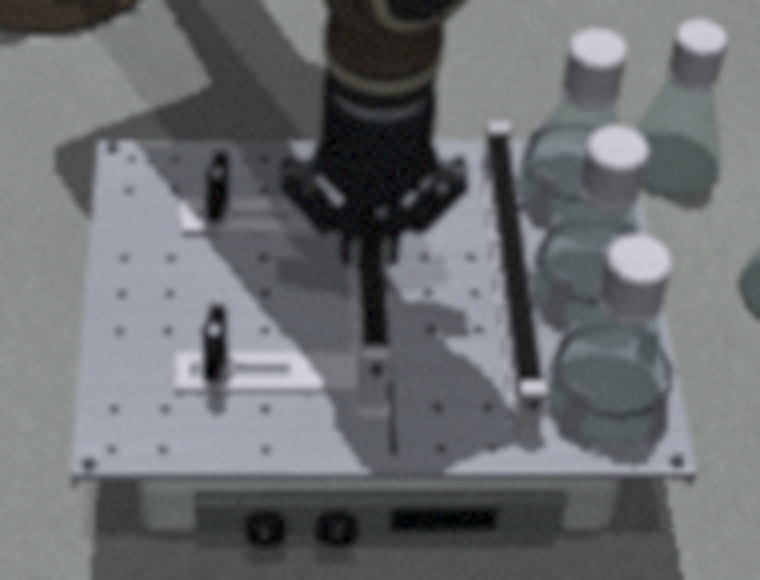

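Call:
{"fn": "play_rows", "kwargs": {
  "jaw": 100,
  "motion": [
    [0,0.043,0,0,0,0],
    [0,0.043,0,0,0,0]
  ]
}}

```text
time: 8.78
position: [0.5898, 0.1517, 0.1087]
tcp_rot: [-0.002, 0.147, 0.989, -0.014]
wrist_force: [-0.8, -31.1, -14.7]
grip_width: 0.0502
```

Call:
{"fn": "play_rows", "kwargs": {
  "jaw": 100,
  "motion": [
    [0,-0.02,0,0,0,0],
    [0,-0.043,0,0,0,0],
    [0,-0.043,0,0,0,0],
    [0,-0.043,0,0,0,0]
  ]
}}

```text
time: 9.28
position: [0.5816, 0.1242, 0.1125]
tcp_rot: [0.001, 0.144, 0.99, 0.001]
wrist_force: [0.4, 0.3, 0.1]
grip_width: 0.0856
```

```bash
python3 - <<'E'
from h import *
s=robot.sense();print(s['time'],s['position'],s['tcp_rot'],s['wrist_force'],s['torque'],s['grip_width'])
im=optics.grab_frame('scene');np.save('pics/scene6.npy',im)
cv2.imwrite('pics/s6.png',cv2.resize(im[130:275,190:380,::-1],None,fx=4,fy=4,interpolation=cv2.INTER_CUBIC))
E
```

```text
9.275 [0.58164498 0.12418214 0.11250222] [5.06903242e-04 1.43860663e-01 9.89597687e-01 5.19910741e-04] [0.38262531 0.30252743 0.1227965 ] [ 0.02013407  0.00276023 -0.01399718] 0.08555696515036287
```

View pics/s6.png

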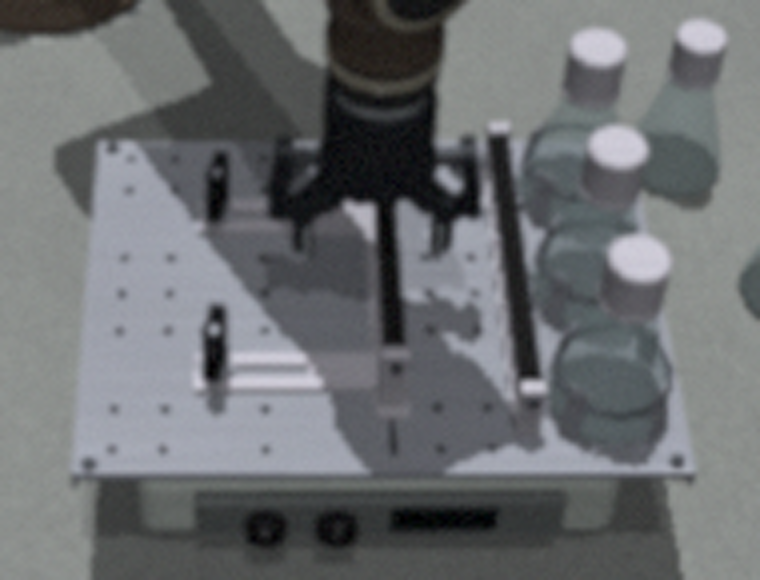

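Call:
{"fn": "play_rows", "kwargs": {
  "jaw": 0,
  "motion": [
    [0,0,0,0,0,0],
    [0,0,0,0,0,0],
    [0,0,0,0,0,0],
    [0,0,0,0,0,0],
    [0,0,0,0,0,0],
    [0,0,0,0,0,0],
    [0,0,0,0,0,0]
  ]
}}

```text
time: 10.2
position: [0.5821, 0.1246, 0.1128]
tcp_rot: [0.001, 0.144, 0.99, 0.001]
wrist_force: [0.6, 6.1, 6.0]
grip_width: 0.0137
```

```bash
python3 - <<'E'
from h import *
s=robot.sense();print(s['time'],s['position'],s['tcp_rot'],s['wrist_force'],s['torque'],s['grip_width'])
print('n',s['position'][:2]@[.2857,.9583])
im=optics.grab_frame('scene');np.save('pics/scene7.npy',im)
n=np.array([.2857,.9583]);cs=optics.calibration('scene')
F=lambda u,v:(190+u/4-.4,130+v/4-.4)
for t,a,b in (('4',(311,262),(311,340)),('5',(374,262),(375,340)),('7',(374,262),(375,340))):
    g=cv2.cvtColor(np.load(f'pics/scene{t}.npy'),cv2.COLOR_RGB2GRAY).astype(float)
    m,d,sd=darkline(cs,g,F(*a),F(*b),.157,hw=5); print(t,m,m@n,sd,np.degrees(np.arctan2(d[1],d[0])))
E
```

```text
10.2 [0.58206399 0.12464394 0.11281237] [7.79924040e-04 1.43725231e-01 9.89616843e-01 9.76508329e-04] [0.63154897 6.14995524 6.01252491] [ 1.07775809 -0.2287375  -0.01552047] 0.013700783689750529
n 0.2857419748155102
4 [0.62075842 0.06489916] 0.23954354140707104 0.00018885645439093162 -17.1815641086318
5 [0.63974321 0.1045885 ] 0.2830017987952582 4.4799369973873175e-05 -16.27556978708326
7 [0.63702491 0.10698251] 0.28451935984132776 0.00011316048251219705 -16.50799739007981
```

Call:
{"fn": "play_rows", "kwargs": {
  "motion": [
    [0,-0.0014,0,0,0,0],
    [0,-0.0014,0,0,0,0],
    [0,-0.0014,0,0,0,0],
    [0,-0.0014,0,0,0,0]
  ]
}}

```text
time: 10.75
position: [0.5817, 0.1231, 0.1129]
tcp_rot: [0.001, 0.144, 0.99, 0.001]
wrist_force: [1.3, 4.5, 4.6]
grip_width: 0.0139
```

Call:
{"fn": "play_rows", "kwargs": {
  "jaw": 100,
  "motion": [
    [0,0,0,0,0,0],
    [0,0,0,0,0,0],
    [0,0,0,0,0,0],
    [0,0,0,0,0,0],
    [0,0,0,0,0,0]
  ]
}}

```text
time: 11.38
position: [0.5809, 0.1224, 0.1119]
tcp_rot: [-0.0, 0.144, 0.99, -0.0]
wrist_force: [1.0, 0.0, 0.2]
grip_width: 0.0855
```

Call:
{"fn": "play_rows", "kwargs": {
  "motion": [
    [0,0,-0.03,0,0,0],
    [0,0,-0.08,0,0,0],
    [-0.05,0,-0.14,0,0,0],
    [-0.05,-0.06,-0.16,0,0,0],
    [0.05,-0.12,-0.16,0,0,0],
    [0.1,-0.18,-0.16,0,0,0],
    [0.15,-0.24,-0.16,0,0,0],
    [0.15,-0.24,-0.16,0,0,0],
    [0.15,-0.24,-0.16,0,0,0]
  ]
}}

```text
time: 12.5
position: [0.3662, -0.0658, 0.2728]
tcp_rot: [0.001, 0.145, 0.989, -0.0]
wrist_force: [0.5, 1.1, -0.3]
grip_width: 0.0855
```

```bash
python3 - <<'E'
from h import *
s=robot.sense();print(s['time'],s['position'])
for n in ('scene','top'):
    im=optics.grab_frame(n);np.save(f'pics/{n}8.npy',im)
    x=im[130:275,190:380] if n=='scene' else im[115:260,140:320]
    cv2.imwrite(f'pics/{n}8.png',cv2.resize(x[:,:,::-1],None,fx=4,fy=4,interpolation=cv2.INTER_CUBIC))
E
```

```text
12.5 [ 0.36616528 -0.06575076  0.27277217]
```

View pics/scene8.png

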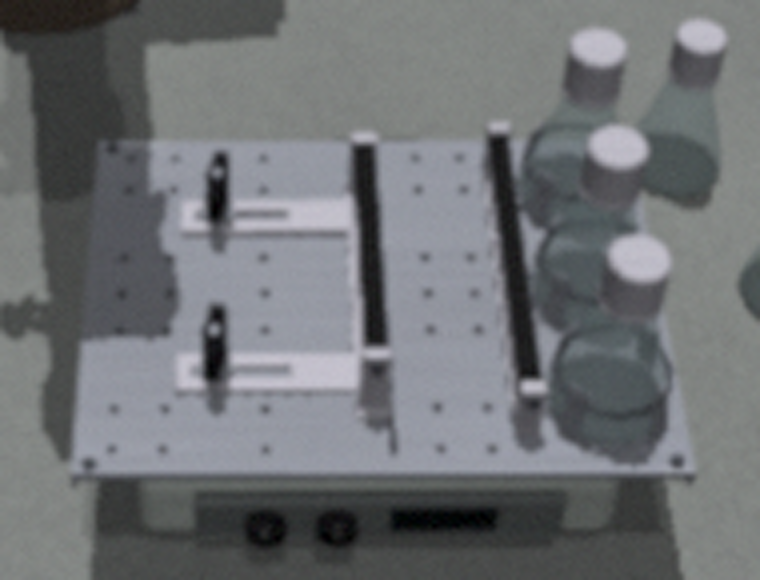

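View pics/top8.png

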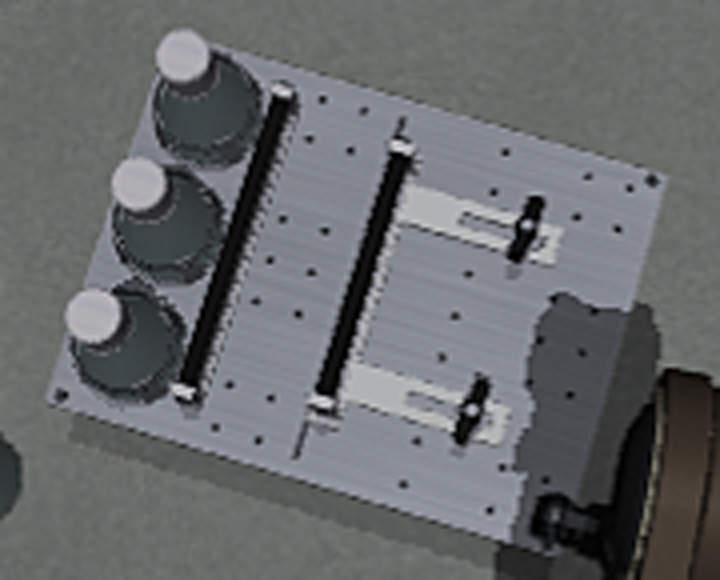

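```bash
cat > fm.py <<'E'
from h import *
n=np.array([.2857,.9583]);e=np.array([.9583,-.2857])
L=dict(scene=((190,130),(365,155),(375,340),.2949,-16.64),top=((140,115),(326,390),(399,168),.2980,-16.57))
def fm(tag,dy=0):
    for k,(o,a,b,pen,py) in L.items():
        c=optics.calibration(k);g=cv2.cvtColor(np.load(f'pics/{k}{tag}.npy'),cv2.COLOR_RGB2GRAY).astype(float)
        F=lambda p:(o[0]+p[0]/4-.4,o[1]+p[1]/4-.4)
        for ed in (0,1,-1):
            m,d,sd=darkline(c,g,F(a),F(b),.157,hw=5.5,edge=ed)
            print(k,ed,'edge-pen mm',round(1000*(m@n+.012-pen),2),'e',round(m@e,3),'yaw',np.degrees(np.arctan2(d[1],d[0])).round(2),'pen',py,sd.round(5))
if __name__=='__main__':
    import sys; fm(sys.argv[1])
    
E
python3 fm.py 8
```

```text
scene 0 edge-pen mm 0.19 e 0.543 yaw -16.17 pen -16.64 0.00015
scene 1 edge-pen mm -7.95 e 0.532 yaw -15.93 pen -16.64 0.0005
scene -1 edge-pen mm 7.75 e 0.522 yaw -16.6 pen -16.64 0.00051
top 0 edge-pen mm -0.59 e 0.524 yaw -16.55 pen -16.57 0.00021
top 1 edge-pen mm -8.87 e 0.52 yaw -16.57 pen -16.57 0.00027
top -1 edge-pen mm 7.37 e 0.521 yaw -16.54 pen -16.57 0.00027
```

```bash
cat > kn.py <<'E'
from h import *
import sys
def kn(tag):
    for k,pts in (('top',((258.2,217.2),(271.8,171.9))),('scene',((243.8,177),(243.4,216)))):
        c=optics.calibration(k);g=cv2.cvtColor(np.load(f'pics/{k}{tag}.npy'),cv2.COLOR_RGB2GRAY)
        for nm,p in zip(('near','far'),pts):
            x,y=map(int,p);w=11;s=cv2.resize(g[y-w:y+w+1,x-w:x+w+1],None,fx=8,fy=8,interpolation=cv2.INTER_CUBIC)
            m=(s<62).astype(np.uint8);m=cv2.morphologyEx(m,cv2.MORPH_CLOSE,np.ones((13,13)))
            cc=cv2.connectedComponentsWithStats(m); i=1+cc[2][1:,4].argmax()
            if k=='top': i=cc[1][92-20:92+20,92-20:92+20].max() if 0 else i
            ys,xs=np.where(cc[1]==i); P=np.c_[(xs+.5)/8-.5+x-w,(ys+.5)/8-.5+y-w]
            W=plane(c,P,.150)[:,:2];mm=W.mean(0);d=np.linalg.svd(W-mm,full_matrices=False)[2][0]; d=d*np.sign(d[0])
            pr=(W-mm)@d
            print(k,nm,'c',mm.round(4),'yaw',np.degrees(np.arctan2(d[1],d[0])).round(1),'len',np.ptp(pr).round(3),cc[2][i,4]/64)
if __name__=='__main__': kn(sys.argv[1])
E
python3 kn.py 8; python3 kn.py 0
```

```text
top near c [0.4782 0.0408] yaw -21.7 len 0.056 67.5
top far c [ 0.6198 -0.0015] yaw -20.8 len 0.056 69.109375
scene near c [0.4986 0.0319] yaw -17.6 len 0.048 44.9375
scene far c [ 0.6409 -0.0105] yaw -17.8 len 0.041 50.015625
top near c [0.4783 0.0406] yaw -21.4 len 0.056 68.671875
top far c [ 0.6199 -0.0015] yaw -21.0 len 0.056 70.984375
scene near c [0.4988 0.0319] yaw -17.4 len 0.048 44.828125
scene far c [ 0.641  -0.0105] yaw -17.6 len 0.043 50.6875
```

```bash
python3 - <<'E'
from h import *
s=robot.sense();print(row(.4777,.0397,.20,158.5,s),row(.4777,.0397,.099,158.5,s),s['q'])
E
```

```text
[-0.0756, 0.1327, 0.0731, 0.0, 0.12, 4.81] [-0.0754, 0.1327, 0.1741, 0.0, 0.12, 4.81] [-1.76785528e-01 -1.52215833e-01 -1.65544532e-01  1.55546639e+00
 -2.50246710e-04  1.14493568e-01]
```

Call:
{"fn": "play_rows", "kwargs": {
  "motion": [
    [-0.0755,0.1327,0.05,0,0.1,4.8],
    [-0.0755,0.1327,0.05,0,0.1,4.8],
    [-0.0755,0.1327,0.05,0,0.1,4.8],
    [-0.0755,0.1327,0.09,0,0.1,4.8],
    [-0.0755,0.1327,0.13,0,0.1,4.8],
    [-0.0755,0.1327,0.16,0,0.1,4.8],
    [-0.0755,0.1327,0.174,0,0.1,4.8],
    [-0.0755,0.1327,0.174,0,0.1,4.8]
  ]
}}

```text
time: 13.6
position: [0.4789, 0.0412, 0.0974]
tcp_rot: [-0.002, 0.185, 0.983, -0.0]
wrist_force: [0.7, -0.0, 1.1]
grip_width: 0.0853
```

Call:
{"fn": "play_rows", "kwargs": {
  "jaw": 0,
  "motion": [
    [0,0,0,0,0,0],
    [0,0,0,0,0,0],
    [0,0,0,0,0,0],
    [0,0,0,0,0,0],
    [0,0,0,0,0,0],
    [0,0,0,0,0,0],
    [0,0,0,0,0,0]
  ]
}}

```text
time: 14.48
position: [0.4787, 0.0389, 0.0987]
tcp_rot: [-0.0, 0.186, 0.983, -0.002]
wrist_force: [-2.5, -6.7, 5.3]
grip_width: 0.011
```

```bash
python3 - <<'E'
from h import *
s=robot.sense();print(s['time'],s['position'],s['tcp_rot'],s['wrist_force'],s['torque'],s['grip_width'],s['q'])
im=optics.grab_frame('scene');np.save('pics/scene9.npy',im)
cv2.imwrite('pics/s9.png',cv2.resize(im[130:275,190:380,::-1],None,fx=4,fy=4,interpolation=cv2.INTER_CUBIC))
E
```

```text
14.475 [0.47873818 0.03887715 0.09870421] [-3.44107342e-04  1.85895138e-01  9.82567666e-01 -1.91320324e-03] [-2.49675397 -6.71328956  5.30810614] [-1.50037102  0.5729047  -0.03807678] 0.010990387785329446 [ 0.08337343  0.06603117 -0.34106134  1.16538897 -0.00350361  0.4573427 ]
```

View pics/s9.png

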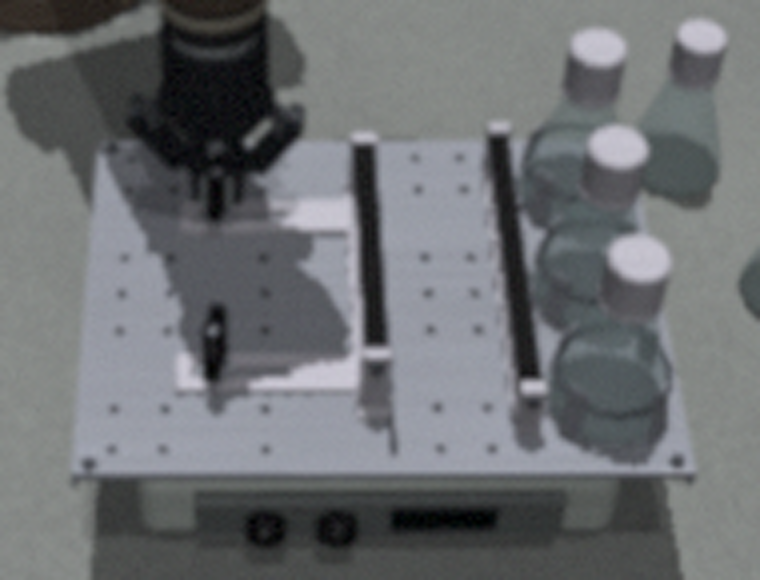

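Call:
{"fn": "play_rows", "kwargs": {
  "motion": [
    [0,-0.001,0,0,0,5],
    [0,-0.001,0,0,0,14],
    [0,-0.001,0,0,0,23],
    [0,-0.001,0.0005,0,0,32],
    [0,-0.001,0.001,0,0,41],
    [0,-0.001,0.001,0,0,50],
    [0,-0.001,0.0015,0,0,58],
    [0,-0.001,0.0015,0,0,66],
    [0,-0.001,0.002,0,0,72],
    [0,-0.001,0.002,0,0,74],
    [0,-0.001,0.002,0,0,74]
  ]
}}

```text
time: 15.9
position: [0.4777, 0.038, 0.0971]
tcp_rot: [0.001, 0.74, 0.673, -0.002]
wrist_force: [-6.8, -7.1, 9.8]
grip_width: 0.0107
```

```bash
cat > st.py <<'E'
from h import *
s=robot.sense();q=s['tcp_rot'];print(s['time'],s['position'].round(4),'yaw',np.degrees(2*np.arctan2(q[2],q[1])).round(2),'F',s['wrist_force'].round(1),'M',s['torque'].round(3),'g',s['grip_width'].round(4),'tau6',s['tau'][5].round(3),'q6',s['q'][5].round(3))
E
python3 st.py
```

```text
Traceback (most recent call last):
  File "st.py", line 2, in <module>
    s=robot.sense();q=s['tcp_rot'];print(s['time'],s['position'].round(4),'yaw',np.degrees(2*np.arctan2(q[2],q[1])).round(2),'F',s['wrist_force'].round(1),'M',s['torque'].round(3),'g',s['grip_width'].round(4),'tau6',s['tau'][5].round(3),'q6',s['q'][5].round(3))
                                                                                                                                                                                        ^^^^^^^^^^^^^^^^^^^^^
AttributeError: 'float' object has no attribute 'round'
```

```bash
sed -i "s/s\['grip_width'\].round(4)/round(s['grip_width'],4)/" st.py; python3 st.py
```

```text
15.9 [0.4777 0.038  0.0971] yaw 84.57 F [-6.8 -7.1  9.8] M [-1.53   1.268 -0.063] g 0.0107 tau6 0.05 q6 1.747
```

Call:
{"fn": "play_rows", "kwargs": {
  "motion": [
    [0,0,0,0,0,3],
    [0,0,0,0,0,5],
    [0,0,0,0,0,5],
    [0,0,0,0,0,5]
  ]
}}

```text
time: 16.4
position: [0.4776, 0.0379, 0.097]
tcp_rot: [0.001, 0.768, 0.64, -0.002]
wrist_force: [-6.8, -7.7, 10.8]
grip_width: 0.0113
```

```bash
python3 st.py
```

```text
16.4 [0.4776 0.0379 0.097 ] yaw 79.61 F [-6.8 -7.7 10.8] M [-1.552  1.245  0.184] g 0.0113 tau6 0.227 q6 1.834
```

Call:
{"fn": "play_rows", "kwargs": {
  "motion": [
    [0,0,0,0,0,3],
    [0,0,0,0,0,5],
    [0,0,0,0,0,5],
    [0,0,0,0,0,5]
  ]
}}

```text
time: 16.9
position: [0.4775, 0.0379, 0.097]
tcp_rot: [0.001, 0.795, 0.607, -0.002]
wrist_force: [-6.6, -8.8, 9.0]
grip_width: 0.0111
```

```bash
python3 st.py
```

```text
16.9 [0.4775 0.0379 0.097 ] yaw 74.78 F [-6.6 -8.8  9. ] M [-1.76   1.263  1.476] g 0.0111 tau6 1.491 q6 1.918
```

Call:
{"fn": "play_rows", "kwargs": {
  "jaw": 100,
  "motion": [
    [0,0,0,0,0,0],
    [0,0,0,0,0,0],
    [0,0,0,0,0,0],
    [0,0,0,0,0,0],
    [0,0,0,0,0,0]
  ]
}}

```text
time: 17.52
position: [0.4786, 0.04, 0.0959]
tcp_rot: [-0.001, 0.795, 0.606, -0.001]
wrist_force: [-0.7, 0.2, -0.3]
grip_width: 0.0851
```

Call:
{"fn": "play_rows", "kwargs": {
  "motion": [
    [0,0,-0.03,0,0,0],
    [0,0,-0.08,0,0,-10],
    [0,0.05,-0.14,0,0,-20],
    [0,0.1,-0.17,0,0,-30],
    [0.06,0.15,-0.17,0,0,-40],
    [0.12,0.15,-0.17,0,0,-50],
    [0.16,0.15,-0.17,0,0,-60],
    [0.16,0.15,-0.17,0,0,-70],
    [0.16,0.15,-0.17,0,0,-80],
    [0.16,0.15,-0.17,0,0,-83],
    [0.16,0.15,-0.17,0,0,-83]
  ]
}}

```text
time: 18.9
position: [0.6659, 0.1545, 0.2654]
tcp_rot: [-0.001, 0.194, 0.981, 0.0]
wrist_force: [0.1, 0.6, 0.1]
grip_width: 0.0858
```

```bash
cat > look.py <<'E'
from h import *
import sys; t=sys.argv[1]
for n in ('scene','top'):
    im=optics.grab_frame(n);np.save(f'pics/{n}{t}.npy',im)
    x=im[130:275,190:380] if n=='scene' else im[115:260,140:320]
    cv2.imwrite(f'pics/{n}{t}.png',cv2.resize(x[:,:,::-1],None,fx=4,fy=4,interpolation=cv2.INTER_CUBIC))
E
python3 st.py; python3 look.py 10; python3 fm.py 10; python3 kn.py 10
```

```text
18.9 [0.6659 0.1545 0.2654] yaw 157.62 F [0.1 0.6 0.1] M [ 0.003  0.016 -0.022] g 0.0858 tau6 -0.19 q6 0.618
scene 0 edge-pen mm 0.14 e 0.525 yaw -15.89 pen -16.64 0.00023
scene 1 edge-pen mm -7.4 e 0.527 yaw -16.45 pen -16.64 0.00058
scene -1 edge-pen mm 7.69 e 0.517 yaw -16.14 pen -16.64 0.00038
top 0 edge-pen mm -8.39 e 0.534 yaw -25.02 pen -16.57 0.00261
top near c [0.4771 0.0501] yaw 13.3 len 0.08 350.671875
top far c [ 0.6197 -0.0014] yaw -20.8 len 0.056 66.90625
scene near c [0.4899 0.035 ] yaw 86.6 len 0.051 140.046875
scene far c [ 0.641  -0.0106] yaw -18.1 len 0.04 46.5h.py:32: RuntimeWarning: invalid value encountered in scalar divide
  gr=np.clip(edge*np.gradient(cv2.GaussianBlur(v.reshape(-1,1).astype(np.float32),(1,11),2).ravel()),0,None); k=gr.argmax(); m=abs(s-s[k])<1.2; u=(gr*s*m).sum()/(gr*m).sum()
Traceback (most recent call last):
  File "fm.py", line 12, in <module>
    import sys; fm(sys.argv[1])
                ~~^^^^^^^^^^^^^
  File "fm.py", line 9, in fm
    m,d,sd=darkline(c,g,F(a),F(b),.157,hw=5.5,edge=ed)
           ~~~~~~~~^^^^^^^^^^^^^^^^^^^^^^^^^^^^^^^^^^^
  File "h.py", line 36, in darkline
    m0=W.mean(0);dd=np.linalg.svd(W-m0)[2][0];
                    ~~~~~~~~~~~~~^^^^^^
numpy.linalg.LinAlgError: SVD did not converge
```

View pics/top10.png

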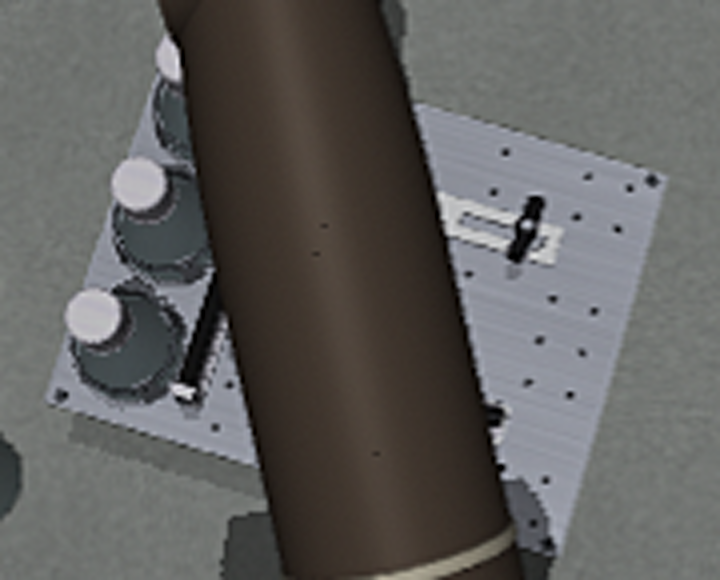

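```bash
python3 - <<'E'
from h import *
print(row(.6215,-.0045,.2654,159),row(.6215,-.0045,.099,159))
E
```

```text
[-0.0195, -0.1638, 0.0002, -0.01, -0.11, -1.41] [-0.0198, -0.1638, 0.1666, -0.01, -0.11, -1.41]
```

Call:
{"fn": "play_rows", "kwargs": {
  "motion": [
    [-0.0197,-0.05,0,0,0,-1.4],
    [-0.0197,-0.11,0,0,0,-1.4],
    [-0.0197,-0.1638,0,0,-0.1,-1.4],
    [-0.0197,-0.1638,0.03,0,-0.1,-1.4],
    [-0.0197,-0.1638,0.08,0,-0.1,-1.4],
    [-0.0197,-0.1638,0.12,0,-0.1,-1.4],
    [-0.0197,-0.1638,0.15,0,-0.1,-1.4],
    [-0.0197,-0.1638,0.1666,0,-0.1,-1.4],
    [-0.0197,-0.1638,0.1666,0,-0.1,-1.4]
  ]
}}

```text
time: 20.12
position: [0.621, -0.0045, 0.0984]
tcp_rot: [-0.001, 0.182, 0.983, -0.0]
wrist_force: [-0.2, -0.1, 0.3]
grip_width: 0.0857
```

Call:
{"fn": "play_rows", "kwargs": {
  "jaw": 0,
  "motion": [
    [0,0,0,0,0,0],
    [0,0,0,0,0,0],
    [0,0,0,0,0,0],
    [0,0,0,0,0,0],
    [0,0,0,0,0,0],
    [0,0,0,0,0,0],
    [0,0,0,0,0,0]
  ]
}}

```text
time: 21.0
position: [0.6218, -0.0043, 0.0996]
tcp_rot: [0.0, 0.182, 0.983, 0.0]
wrist_force: [-0.5, 1.4, 4.8]
grip_width: 0.011
```

```bash
python3 st.py; python3 look.py 11
```

```text
21.0 [ 0.6218 -0.0043  0.0996] yaw 159.05 F [-0.5  1.4  4.8] M [ 0.336  0.132 -0.054] g 0.011 tau6 -0.086 q6 0.359
```

View pics/scene11.png

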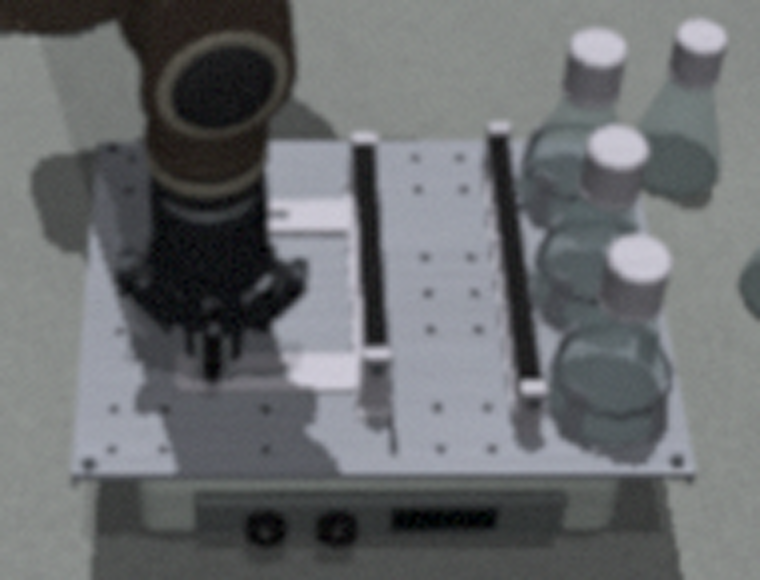

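Well-centred grip (11 mm, only 1.4 N sideways). Turning it.

Call:
{"fn": "play_rows", "kwargs": {
  "motion": [
    [0,0,0,0,0,5],
    [0,0,0,0,0,14],
    [0,0,0,0,0,23],
    [0,0,0.0005,0,0,32],
    [0,0,0.001,0,0,41],
    [0,0,0.001,0,0,50],
    [0,0,0.0015,0,0,58],
    [0,0,0.0015,0,0,66],
    [0,0,0.002,0,0,72],
    [0,0,0.002,0,0,76],
    [0,0,0.002,0,0,80],
    [0,0,0.002,0,0,82],
    [0,0,0.002,0,0,82]
  ]
}}

```text
time: 22.72
position: [0.6212, -0.0046, 0.0979]
tcp_rot: [0.0, 0.782, 0.624, -0.0]
wrist_force: [-2.9, 0.5, 7.9]
grip_width: 0.0112
```

```bash
python3 st.py
```

```text
22.725 [ 0.6212 -0.0046  0.0979] yaw 77.17 F [-2.9  0.5  7.9] M [0.056 0.723 1.077] g 0.0112 tau6 1.11 q6 1.788
```

Call:
{"fn": "play_rows", "kwargs": {
  "motion": [
    [0,0,0,0,0,2],
    [0,0,0,0,0,2],
    [0,0,0,0,0,2]
  ]
}}

```text
time: 23.1
position: [0.6211, -0.0049, 0.0979]
tcp_rot: [0.0, 0.792, 0.61, -0.0]
wrist_force: [-4.2, -0.4, 7.5]
grip_width: 0.0115
```

```bash
python3 st.py
```

```text
23.1 [ 0.6211 -0.0049  0.0979] yaw 75.21 F [-4.2 -0.4  7.5] M [-0.196  0.755  1.277] g 0.0115 tau6 1.237 q6 1.822
```

Call:
{"fn": "play_rows", "kwargs": {
  "jaw": 100,
  "motion": [
    [0,0,0,0,0,0],
    [0,0,0,0,0,0],
    [0,0,0,0,0,0],
    [0,0,0,0,0,0],
    [0,0,0,0,0,0]
  ]
}}

```text
time: 23.72
position: [0.6215, -0.0045, 0.097]
tcp_rot: [-0.0, 0.793, 0.609, -0.0]
wrist_force: [0.4, -0.6, 0.1]
grip_width: 0.0851
```

Call:
{"fn": "play_rows", "kwargs": {
  "motion": [
    [0,0,-0.03,0,0,0],
    [0,0,-0.08,0,0,0],
    [0,0,-0.14,0,0,0],
    [-0.06,0.02,-0.17,0,0,0],
    [-0.12,0.06,-0.17,0,0,0],
    [-0.18,0.11,-0.17,0,0,0],
    [-0.22,0.16,-0.17,0,0,0],
    [-0.22,0.2,-0.17,0,0,0],
    [-0.22,0.2,-0.17,0,0,0]
  ]
}}

```text
time: 24.85
position: [0.7424, -0.2639, 0.2679]
tcp_rot: [-0.003, 0.793, 0.609, -0.002]
wrist_force: [1.7, -0.0, 1.2]
grip_width: 0.0855
```

```bash
python3 st.py; python3 look.py 12; python3 fm.py 12; python3 kn.py 12
```

```text
24.85 [ 0.7424 -0.2639  0.2679] yaw 74.99 F [ 1.7 -0.   1.2] M [-0.055 -0.118 -0.004] g 0.0855 tau6 0.104 q6 1.491
scene 0 edge-pen mm 0.2 e 0.544 yaw -16.17 pen -16.64 0.00012
scene 1 edge-pen mm -8.05 e 0.534 yaw -15.83 pen -16.64 0.00042
scene -1 edge-pen mm 7.75 e 0.522 yaw -16.59 pen -16.64 0.00052
top 0 edge-pen mm -0.56 e 0.523 yaw -16.54 pen -16.57 0.00018
top 1 edge-pen mm -8.85 e 0.52 yaw -16.57 pen -16.57 0.00024
top -1 edge-pen mm 7.35 e 0.521 yaw -16.54 pen -16.57 0.00025
top near c [0.475  0.0291] yaw 10.1 len 0.074 268.125
top far c [ 0.6191 -0.0017] yaw 79.9 len 0.05 77.984375
scene near c [0.4888 0.0315] yaw 77.4 len 0.055 125.625
scene far c [ 0.6315 -0.0085] yaw 80.2 len 0.046 121.6875
```

View pics/top12.png

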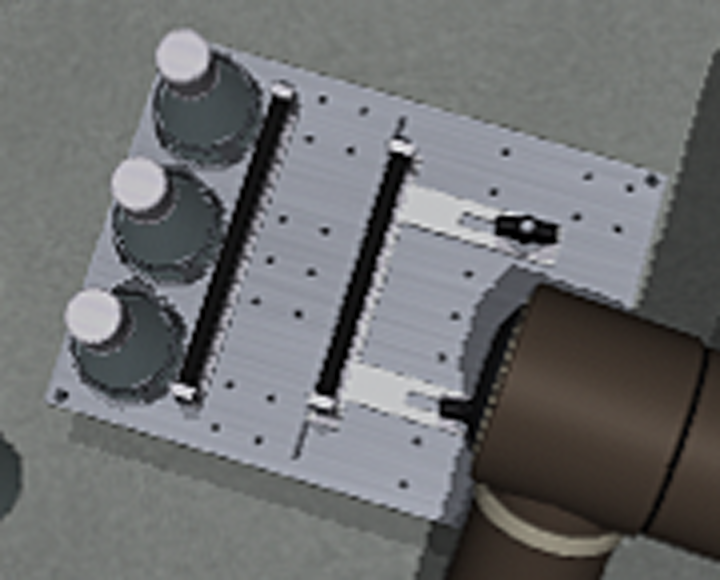

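View pics/scene12.png

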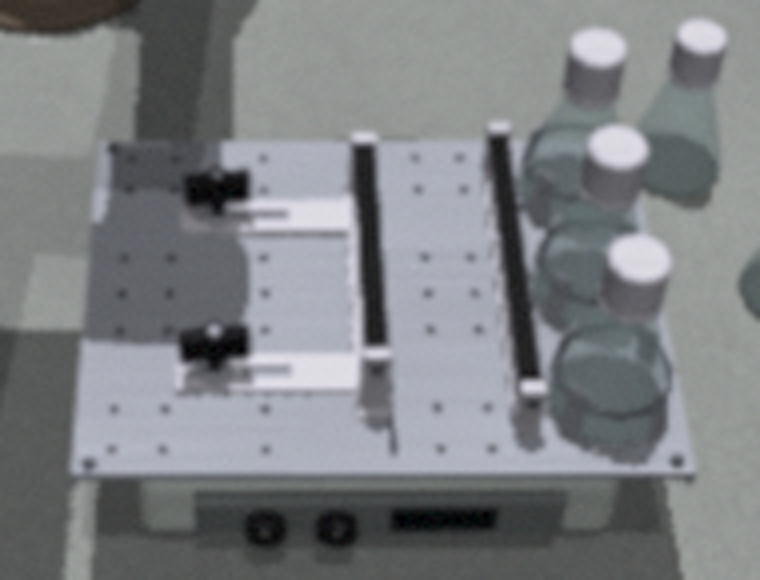

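Call:
{"fn": "play_rows", "kwargs": {
  "motion": [
    [-0.04,-0.05,0,0,0,0],
    [-0.08,-0.1,0,0,0,0],
    [-0.12,-0.15,0,0,0,0],
    [-0.15,-0.2,0,0,0,0],
    [-0.19,-0.26,0,0,0,0],
    [-0.19,-0.26,0,0,0,0],
    [-0.19,-0.26,0,0,0,0]
  ]
}}

```text
time: 25.82
position: [0.4385, -0.3794, 0.2738]
tcp_rot: [-0.001, 0.794, 0.608, -0.002]
wrist_force: [0.4, -0.2, -0.0]
grip_width: 0.0852
```

```bash
python3 st.py; python3 look.py 13; python3 fm.py 13; python3 kn.py 13
```

```text
25.825 [ 0.4385 -0.3794  0.2738] yaw 74.84 F [ 0.4 -0.2 -0. ] M [-0.01  -0.029  0.039] g 0.0852 tau6 -0.19 q6 1.124
scene 0 edge-pen mm 0.2 e 0.546 yaw -16.15 pen -16.64 0.00013
scene 1 edge-pen mm -8.15 e 0.532 yaw -15.74 pen -16.64 0.00054
scene -1 edge-pen mm 7.77 e 0.522 yaw -16.61 pen -16.64 0.00051
top 0 edge-pen mm -0.58 e 0.521 yaw -16.53 pen -16.57 0.00021
top 1 edge-pen mm -8.84 e 0.52 yaw -16.61 pen -16.57 0.00024
top -1 edge-pen mm 7.39 e 0.521 yaw -16.55 pen -16.57 0.00029
top near c [0.4773 0.0412] yaw 79.8 len 0.051 76.359375
top far c [ 0.6192 -0.0017] yaw 80.0 len 0.051 81.1875
scene near c [0.4908 0.0341] yaw 88.5 len 0.048 109.078125
scene far c [ 0.6327 -0.0083] yaw 84.7 len 0.047 122.3125
```

View pics/top13.png

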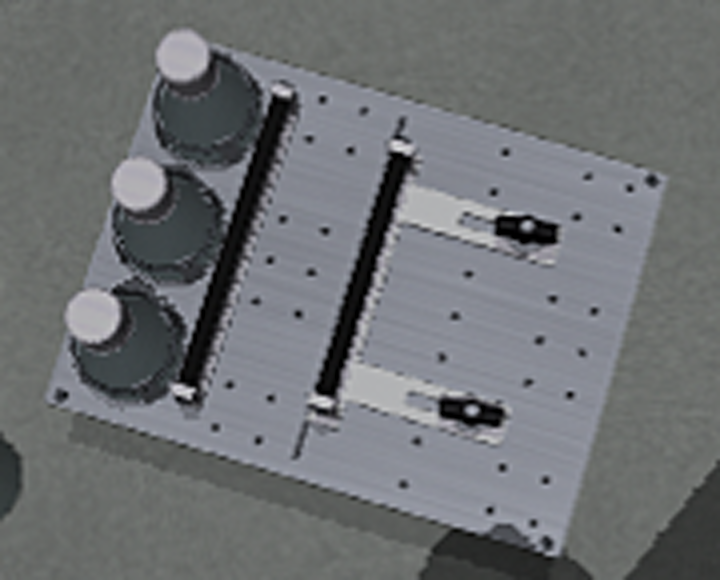

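Both wings are at 80° (tight is 80.3°), at about (470,410) and (528,230). The fence sits on the line and the arm is clear, so I'm handing in.

```bash
python3 -c "
from station import robot
print(robot.sign_off())"
```

```text
the job is handed in; nothing more can be done
None
```

The fence is slid onto the pen line and both wing knobs are turned clockwise to their stops. The job was handed in at about 26 s with the gripper open and touching nothing.

**Last checks**
- **Fence position:** the rail puts the front edge −0.6 mm (top view) and +0.2 mm (scene view) from the middle of the 3 mm line. It did not shift while the knobs were tightened.
- **Fence angle:** the top view gives −16.55° against −16.57° for the line. The scene view is less certain, at −15.7° to −16.6° depending on which side of the rail is fitted.
- **Knobs:** in the top view the wings stand at 79.8° and 80.0°, where fully tight is about 80.3°. The wrist moment rose to about 1.5 N m (near) and 1.3 N m (far), so both are on the stop. The scene view reads the wings at 85–88°, disturbed by the visible wing sides and shadows.

**What disagreed or went wrong**
- **Finger tips:** they sit about 26 mm short of the stated TCP. My first pinch closed on top of the rail with about 8 N, so I lowered the later grips by 26 mm.
- **Overshoot:** while releasing the fence I repeated the 43 mm shift by mistake. That pushed the fence to the end of its slots, with about 31 N at the wrist. I brought it back and re-aligned it before touching the knobs.
- **Close pass:** after the near knob I moved the wrong way and passed above the clamped flasks. I saw no contact.
- **Not checked:** the loose flasks, pen and cap tray were not touched on purpose, but I did not measure their positions again at the end.

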